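Ready the brew scale for a mug of tea

ROBOT

A 6-joint arm with a two-finger parallel gripper is mounted at the origin on a cart in front of the work surface, level with it; the furniture and walls round the work are solid. World frame = base frame: x ahead of the robot, y to its left, z up, the work surface at z = 0. Lengths are in m, angles in degrees, forces in N, time in s.
With the tool pointing down it reaches from about 0.35 to 0.875 m from the base axis. Payload 4.2 kg.
Tool frame: the origin (TCP) lies between the finger pads; the fingertips stand 14 mm ahead of it and the grasp point (between the pads) lies 5 mm behind it; z points along the fingers, y is the line along which they close (so a half turn about z gives the same grasp; the last joint's range is limited). The gripper opens to 87 mm and grips with 3 to 60 N. Pads are 19 mm wide; open, the fingers measure 117 mm over their backs; the gripper's body (75 mm by 190 mm) begins 51 mm behind the grasp point.
Start: joints at [87.582, 22.042, 0.453, 0, -68.411, -14.817], TCP at [0.185, 0.597, 0.237] pointing down, gripper open.
Joint ranges: [-179.83, 179.83], [-69.29, 118.12], [-61.27, 80.66], [-181.25, 117.63], [-171.15, -9.14], [-177.46, 177.46]. Speed limits (degrees/s): [159.86, 159.86, 180, 180, 180, 180].

INTERFACE

Orientations are given as a 3x3 rotation matrix whose columns are the frame's x, y, z axes.
In Python, from station import * gives the robot as it stands. The module is installed in compiled form; this text tells all that it offers.
- The arm moves only by the tool play_rows, never from a script. Its argument "steps" is a list of rows, each an object of numbers: "ax", "ay", "az": the turn, a rotation vector about the tool's x, y, z in degrees; "dx", "dy", "dz": the shift along the tool's x, y, z in mm; "claw": the finger opening in mm, from 0 to 87. A call has 1 to 20 rows; each row shifts and turns the commanded pose from where the row before left it, along the tool's axes as they then stand; what a row does not reach is not made up. A row lasts 1/10 s, in which the tool goes at most 50 mm and 8.59 degrees, less where a joint would pass 70% of its speed; a pose out of reach is approached as far as the arm can. A call with a gripper value outside its range is refused whole. The fingers move at their own pace and stop on an object; the grip force is fixed at half the most. Time passes only in rows, so rows that do not move let the fingers close. It gives the time, the measured TCP pose, the force, the opening and the grip force at its end, in the units of the state.
- sense(): the state, without advancing time (a new reading comes with each control period).
- capture(name): name is "side" or "top"; returns a dict with "frame" (420x560x3 uint8, blue, green, red), "range_z" (420x560 float32, m along the optical axis (not along the pixel's ray), 0 where there is no reading), "fx", "fy", "cx", "cy" (pixels), "xyz" and "rotation" of the camera in the world. Camera axes: x right, y down, z forward; pixel columns grow to the right and rows downward; lengths in m; the calibration is good to about 2 mm. A picture is of the moment at which its call begins.
- finish_job(): hands the job in; it is judged then, once.
The state is a dict: "time_s": time; "joints": joint angles; "joint_velocities": joint speeds; "effort": joint torques, N m; "tcp_pos": TCP position; "ee_rot": TCP orientation; "wrist_force": force on the tool from outside, world axes, zero at the start; "moment": the same for the moment, N m; "gripper_width": opening from 0.0 (shut) to 1.0 (fully open); "gripper_force": force on a finger pad.
Only numpy, scipy, OpenCV 4.12 (cv2) and the standard library are available. Lean on these libraries where they do the work, as an engineer would, in place of code of your own. Each camera call takes 0.05 s, during which the arm holds its last target. There are 200 camera calls.

TASK

The brew scale is on, with the empty mug on its platform: make it ready for pouring tea. With the fingertips tip the unit rocker on the left over by pressing down its raised end, then press the round tare key in the middle all the way down and let it come up (a change of unit would cancel the tare, so it comes second), and last press down the raised end of the timer rocker on the right to start the clock. Press lightly, leave the scale where it stands, and touch neither the platform, the mug nor anything standing around, or the reading is spoilt.

Things in the scene. Friction and masses are not known exactly. Their poses are not given: they have to be found in the camera images.
- scale: white brew scale, loose, 1.3 kg, 240 (x) by 200 mm (y), housing top at 22 mm. Origin: centre of its underside; x to its rear (away from the robot within 25 degrees), y to its left. In front  it has three black controls in a row at x = -94 mm: unit rocker (pivot y = +65), tare key (0), timer rocker (-65). Their strip is cushioned and sinks 1 mm per 6 N
- platform: brushed steel weighing platform of the scale, 160 mm (x) by 192 mm (y) by 7 mm, filling its rear part (scale x -46 to +114 mm), top 32 mm above the worktop; sinks about 0.2 mm per newton. Origin at the centre of its underside. Not to be touched
- mug: striped ceramic mug, 88 mm across the body, 92 mm tall, 118 mm over the handle, standing on the platform about 40 mm behind the scale's centre; its rim is 125 mm above the worktop. Origin at the height of its underside (1.5 mm above the platform), 15 mm off the cup's own axis toward the handle (handle at its -y). Not to be touched
- unit_rocker (a joint): tilt of the left rocker (rad): 0 = as found, left end raised; 0.36 = tipped over, left end level; stop at 0.42. About 0 to 0.03 at the start. Needs 1 to 2 N at its end; stays where it is left
- unit_rocker_end (a point): top of the raised left end of the unit rocker, 17 mm left of its pivot; press here, straight down. The rocker is black, 48 mm long (along scale y), 23 mm wide, V-shaped, the raised half at 0.36 rad to the other. This point is about 34 mm above the worktop at the start, 28 mm with the end level, 27 mm at the stop
- tare_key (a joint): travel of the tare key (m): 0 = up, 0.005 = fully down; springs back by itself; about 1 N to start and 5 N to hold fully down
- tare_top (a point): centre of the top of the round black tare key, 29 mm in diameter, top 28 mm above the worktop when up, 23 mm when fully down; press straight down
- timer_rocker (a joint): tilt of the right rocker (rad): 0 = as found, right end raised; 0.36 = tipped over, right end level; stop at 0.42. About 0 to 0.03 at the start. Needs 1 to 2 N at its end; stays where it is left
- timer_rocker_end (a point): point on the top of the raised right end of the timer rocker, 17 mm to the right of its pivot; same rocker as the left one, mirrored: 34 mm above the worktop at the start, 28 mm with the end level, 27 mm at the stop
- teaspoon: steel teaspoon, 130 x 27 x 11 mm, lying left of the scale; origin at the centre of its underside. Bystander
- jam_jar: glass jam jar with a white lid, 65 mm across, 94 mm tall, left of the scale's rear; origin at the centre of its underside. Bystander
- capsule: coffee capsule, 52 mm across, 20 mm tall, right of the scale; origin at the centre of its underside. Bystander
- tea_box: cardboard tea box, 69 x 123 x 118 mm, farther to the right; origin at the centre of its underside. Bystander
- spice_jar: spice jar with a black lid, 69 mm across, 99 mm tall, farther to the right; origin at the centre of its underside. Bystander

How it is judged (in metres and radians):
On the way, in this order (a step that is already met when the one before it is completed fails the run):
1. the unit rocker is tipped over, the tare key up and the timer rocker still as found (value of joint unit_rocker above 0.28 rad and value of joint tare_key below 0.001 m and value of joint timer_rocker below 0.1 rad), for 0.1 s.
2. the tare key is pressed down, the unit rocker over and the timer rocker still as found (value of joint tare_key above 0.003 m and value of joint unit_rocker above 0.28 rad and value of joint timer_rocker below 0.1 rad), for 0.05 s.
3. the tare key has come up again, the timer rocker still as found (all of step 1), for 0.05 s.
4. the timer rocker is tipped over (value of joint each of timer_rocker, unit_rocker above 0.28 rad and value of joint tare_key below 0.001 m), for 0.1 s.
At the end, for the whole second after the job is handed in: both rockers are tipped over (over 0.28 rad; level is 0.36), the tare key is up (under 1 mm), the scale is at rest within 20 mm of where it stood and the mug stands upright and still on its platform (all of step 4 and linear speed of each of scale, mug below 0.01 m/s and distance of scale from where it was at the start of the episode below 0.02 m and z of mug in the frame of scale between 0.028 and 0.037 m and angle between mug's own z axis and vertical below 0.05 rad); the robot touches nothing.
It fails at once if the robot touched the weighing platform or the mug (contact force between any of the fingers, the arm and platform above 0.5 N or contact force between any of the fingers, the arm and mug above 0.5 N).
It fails at once if the scale was pressed with more than 30 N, or touched with anything but the fingers (contact force between the fingers and scale above 30 N or contact force between the arm and scale above 2 N).
It fails at once if the scale was shoved over 20 mm or lifted over 8 mm (distance of scale from where it was at the start of the episode above 0.02 m or height (world z) of scale above 0.008 m).
It fails at once if the mug was lifted off or shifted on the platform (z of mug in the frame of scale above 0.042 m or distance of mug from where it was at the start of the episode above 0.03 m).
It fails at once if a bystander was touched with over 1 N or moved over 20 mm (distance of any of teaspoon, jam_jar, capsule, tea_box, spice_jar from where it was at the start of the episode above 0.02 m or contact force between any of the fingers, the arm and teaspoon above 1 N or contact force between any of the fingers, the arm and jam_jar above 1 N or contact force between any of the fingers, the arm and capsule above 1 N or contact force between any of the fingers, the arm and tea_box above 1 N or contact force between any of the fingers, the arm and spice_jar above 1 N).
It also fails if it takes over 48 s, if anything falls off the work surface, if the arm or the gripper's body presses on something with over 40 N, if the wrist force passes 120 N, or if a joint passes its speed limit or range.

## Working session

There is one attempt and no reset: what is moved stays moved. The work goes in short steps, Python scripts to look and compute and a tool call to move; the robot and the scene stay as the last step left them, time stands still between calls to the robot, and variables do not carry over. Pictures are saved under pics/ and viewed, at most 10 in all, crops included, and the job is handed in when it is done.

Besides the shell and the picture viewer there is one more tool, called after ">>>" in YAML: its name, and indented under it one key for each argument. play_rows: Moves the arm, as the interface text tells. Its arguments: {"type":"object","properties":{"steps":{"type":"array"}},"required":["steps"]}

```bash
mkdir -p pics; cat > h.py <<'E'
from station import *
import numpy as np, cv2, pickle
def snap(n,f):
    c=capture(n); cv2.imwrite('pics/%s.png'%f,c['frame']); pickle.dump(c,open('pics/%s.pkl'%f,'wb')); return c
def w(c,u,v):
    z=c['range_z'][int(round(v)),int(round(u))]
    return np.array(c['xyz'])+np.array(c['rotation'])@np.array([(u-c['cx'])/c['fx']*z,(v-c['cy'])/c['fy']*z,z])
E
python3 - <<'E'
from h import *
for n in('top','side'):
    c=snap(n,n+'0'); print(n,c['xyz'],c['rotation'],c['fx'])
s=sense(); print(s['time_s'],s['tcp_pos'],s['ee_rot'],s['gripper_width'],s['wrist_force'])
E
```

```text
top [0.48998659 0.00243955 1.37766148] [[ 0.01796907 -0.99831969  0.05509002]
 [-0.99977242 -0.01730691  0.01247333]
 [-0.01149893 -0.05530161 -0.99840348]] 532.370370798474
side [0.51327011 0.8956024  0.60053636] [[-0.99811313 -0.0333687   0.05154321]
 [-0.06135468  0.50915001 -0.85848813]
 [ 0.0024034  -0.8600307  -0.51023663]] 403.87189860389793
0.1 [0.1850063  0.59646212 0.23554988] [[ 9.55061810e-01 -2.96406325e-01 -4.79837352e-04]
 [-2.96406690e-01 -9.55059834e-01 -1.94628455e-03]
 [ 1.18617670e-04  2.00104905e-03 -9.99997991e-01]] 0.9974110937612428 [ 0.05539344 -0.15710235 -0.07790548]
```

View pics/top0.png

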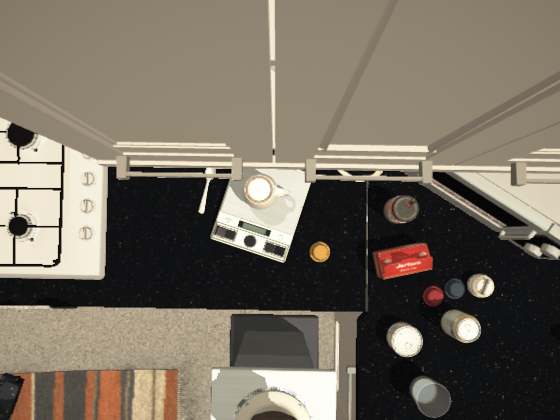

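View pics/side0.png

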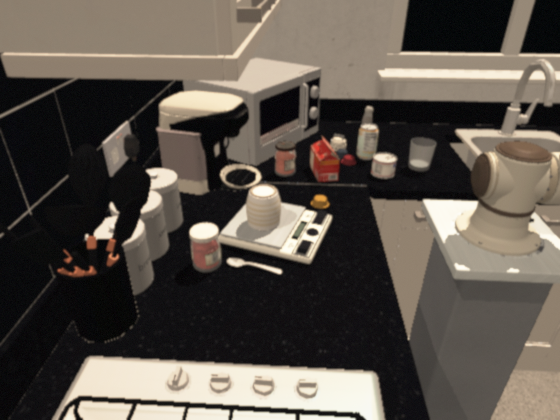

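The top view shows the scale at about (262,215), with its controls along the front edge at roughly (223,232), (250,241) and (277,248). The spoon is at (206,190), the capsule at (320,251), and an overhanging cabinet sits behind. The side view matches, and the jam jar is visible at (205,247).

```bash
python3 - <<'E'
from h import *
c=pickle.load(open('pics/top0.pkl','rb'))
cv2.imwrite('pics/tc.png',cv2.resize(c['frame'][160:270,195:335],None,fx=5.5,fy=5.4,interpolation=cv2.INTER_CUBIC))
c2=pickle.load(open('pics/side0.pkl','rb'))
cv2.imwrite('pics/sc.png',cv2.resize(c2['frame'][180:290,190:350],None,fx=5,fy=5,interpolation=cv2.INTER_CUBIC))
# cabinet underside heights
for u,v in[(200,150),(270,150),(310,168),(240,165),(260,190),(262,185)]: print(u,v,w(c,u,v).round(3))
E
```

```text
200 150 [0.619 0.119 0.58 ]
270 150 [0.615 0.012 0.616]
310 168 [ 0.599 -0.05   0.543]
240 165 [0.602 0.06  0.544]
260 190 [0.6   0.041 0.122]
262 185 [0.612 0.036 0.117]
```

View pics/tc.png

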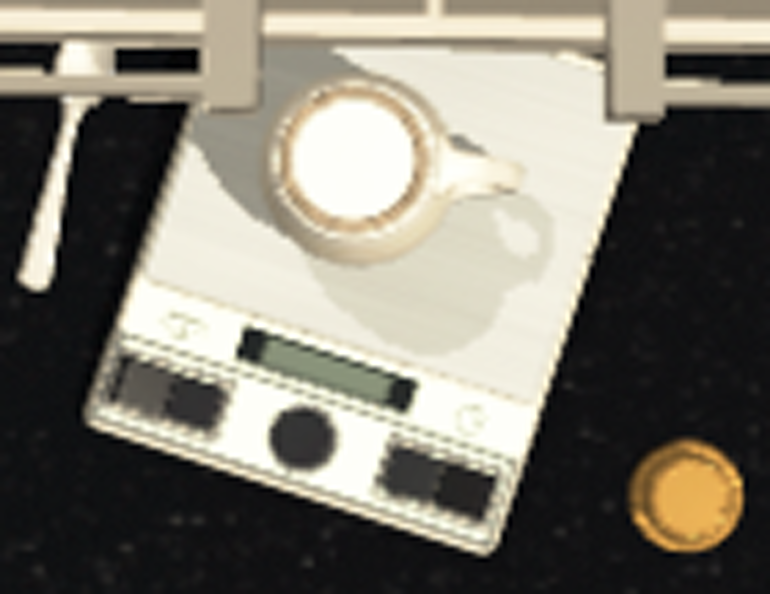

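View pics/sc.png

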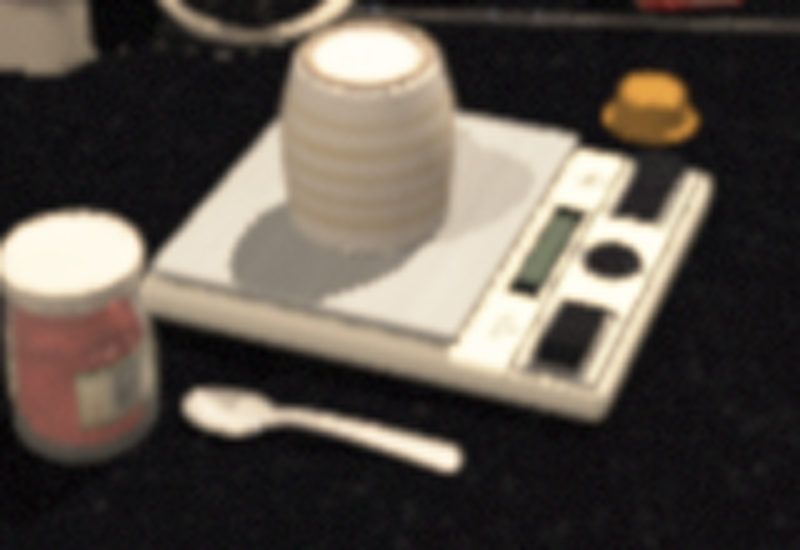

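Enlarged top crop: the tare key centre is at (303,437), the left rocker spans about (112,372) to (225,418) with its pivot near (168,393), and the right rocker's pivot is near (440,481). The housing front corners are at (88,418) and (492,552). In the side crop the scale is clear on all sides, with the spoon and jar to its left.

```bash
cat >> h.py <<'E'
def ray(c,u,v,z):
    d=np.array(c['rotation'])@np.array([(u-c['cx'])/c['fx'],(v-c['cy'])/c['fy'],1]); p=np.array(c['xyz']); return p+d*(z-p[2])/d[2]
E
python3 - <<'E'
from h import *
c=pickle.load(open('pics/top0.pkl','rb'));s=pickle.load(open('pics/side0.pkl','rb'))
t=lambda x,y,z:ray(c,195+(x+.5)/5.5-.5,160+(y+.5)/5.4-.5,z)
q=lambda x,y,z:ray(s,190+(x+.5)/5-.5,180+(y+.5)/5-.5,z)
K=t(303,437,.028);L=t(168,393,.027);R=t(440,481,.027)
print(K,L,R,np.linalg.norm(L-R),(L+R)/2)
d=L-R;print('yaw',np.degrees(np.arctan2(-d[0],d[1])))
a=t(88,418,.018);b=t(492,552,.018);d=a-b;print(a,b,np.linalg.norm(d),np.degrees(np.arctan2(-d[0],d[1])))
print('side key',q(613,260,.028))
# gather surface heights
for x,y in[(303,437),(140,383),(195,402),(410,472),(470,490),(260,430)]:
    print(w(c,195+x/5.5,160+y/5.4).round(4))
print('side depth key',w(s,190+613/5,180+260/5))
E
```

```text
[0.4793664 0.0670977 0.028    ] [0.49886147 0.12984822 0.027     ] [0.45992591 0.00369536 0.027     ] 0.13202469786929463 [0.47939369 0.06677179 0.027     ]
yaw -17.15221283298445
[0.48645029 0.16760318 0.018     ] [ 0.42682775 -0.02091257  0.018     ] 0.1977195861474699 -17.55078335982493
side key [0.4771005  0.06998671 0.028     ]
[0.4783 0.0662 0.0238]
[0.5023 0.1414 0.0312]
[0.4938 0.1162 0.0269]
[0.4628 0.0166 0.0222]
[ 0.455  -0.0112  0.0285]
[0.4812 0.0867 0.0149]
side depth key [0.47629293 0.07515689 0.03043611]
```

>>> play_rows:
  steps:
    - {"dx": 27.3,"dy": 20.9,"claw": 0}
    - {"dx": 27.3,"dy": 20.9,"claw": 0}
    - {"dx": 27.3,"dy": 20.9,"claw": 0}
    - {"dx": 27.3,"dy": 20.9,"claw": 0}
    - {"dx": 27.3,"dy": 20.9,"claw": 0}
    - {"dx": 27.3,"dy": 20.9,"claw": 0}
    - {"dx": 27.3,"dy": 20.9,"claw": 0}
    - {"dx": 27.3,"dy": 20.9,"claw": 0}
    - {"dx": 27.3,"dy": 20.9,"claw": 0}
    - {"dx": 27.3,"dy": 20.9,"claw": 0}
    - {"dx": 27.3,"dy": 20.9,"claw": 0}
    - {"dx": 27.3,"dy": 20.9,"claw": 0}
    - {"dx": 27.3,"dy": 20.9,"claw": 0}
    - {"dx": 27.3,"dy": 20.9,"claw": 0}
    - {"dx": 27.3,"dy": 20.9,"claw": 0}
    - {"dx": 27.3,"dy": 20.9,"claw": 0}
    - {"claw": 0}
    - {"claw": 0}
    - {"claw": 0}

```text
invalid input at $.steps[0]: expected keys ax, ay, az, dx, dy, dz, claw
```

>>> play_rows:
  steps:
    - {"ax": 0,"ay": 0,"az": 0,"dx": 27.3,"dy": 20.9,"dz": 0,"claw": 0}
    - {"ax": 0,"ay": 0,"az": 0,"dx": 27.3,"dy": 20.9,"dz": 0,"claw": 0}
    - {"ax": 0,"ay": 0,"az": 0,"dx": 27.3,"dy": 20.9,"dz": 0,"claw": 0}
    - {"ax": 0,"ay": 0,"az": 0,"dx": 27.3,"dy": 20.9,"dz": 0,"claw": 0}
    - {"ax": 0,"ay": 0,"az": 0,"dx": 27.3,"dy": 20.9,"dz": 0,"claw": 0}
    - {"ax": 0,"ay": 0,"az": 0,"dx": 27.3,"dy": 20.9,"dz": 0,"claw": 0}
    - {"ax": 0,"ay": 0,"az": 0,"dx": 27.3,"dy": 20.9,"dz": 0,"claw": 0}
    - {"ax": 0,"ay": 0,"az": 0,"dx": 27.3,"dy": 20.9,"dz": 0,"claw": 0}
    - {"ax": 0,"ay": 0,"az": 0,"dx": 27.3,"dy": 20.9,"dz": 0,"claw": 0}
    - {"ax": 0,"ay": 0,"az": 0,"dx": 27.3,"dy": 20.9,"dz": 0,"claw": 0}
    - {"ax": 0,"ay": 0,"az": 0,"dx": 27.3,"dy": 20.9,"dz": 0,"claw": 0}
    - {"ax": 0,"ay": 0,"az": 0,"dx": 27.3,"dy": 20.9,"dz": 0,"claw": 0}
    - {"ax": 0,"ay": 0,"az": 0,"dx": 27.3,"dy": 20.9,"dz": 0,"claw": 0}
    - {"ax": 0,"ay": 0,"az": 0,"dx": 27.3,"dy": 20.9,"dz": 0,"claw": 0}
    - {"ax": 0,"ay": 0,"az": 0,"dx": 27.3,"dy": 20.9,"dz": 0,"claw": 0}
    - {"ax": 0,"ay": 0,"az": 0,"dx": 27.3,"dy": 20.9,"dz": 0,"claw": 0}
    - {"ax": 0,"ay": 0,"az": 0,"dx": 0,"dy": 0,"dz": 0,"claw": 0}
    - {"ax": 0,"ay": 0,"az": 0,"dx": 0,"dy": 0,"dz": 0,"claw": 0}
    - {"ax": 0,"ay": 0,"az": 0,"dx": 0,"dy": 0,"dz": 0,"claw": 0}

```text
time_s: 2.0
tcp_pos: [0.5028, 0.1484, 0.2363]
ee_rot: [[0.955, -0.296, -0.001], [-0.296, -0.955, -0.0], [-0.001, 0.0, -1.0]]
wrist_force: [0.1, 0.3, -0.0]
gripper_width: 0.003
gripper_force: 0.0
```

>>> play_rows:
  steps:
    - {"ax": 0,"ay": 0,"az": 0,"dx": 0,"dy": 0,"dz": 30,"claw": 0}
    - {"ax": 0,"ay": 0,"az": 0,"dx": 0,"dy": 0,"dz": 30,"claw": 0}
    - {"ax": 0,"ay": 0,"az": 0,"dx": 0,"dy": 0,"dz": 30,"claw": 0}
    - {"ax": 0,"ay": 0,"az": 0,"dx": 0,"dy": 0,"dz": 30,"claw": 0}
    - {"ax": 0,"ay": 0,"az": 0,"dx": 0,"dy": 0,"dz": 25,"claw": 0}
    - {"ax": 0,"ay": 0,"az": 0,"dx": 0,"dy": 0,"dz": 20,"claw": 0}
    - {"ax": 0,"ay": 0,"az": 0,"dx": 0,"dy": 0,"dz": 7,"claw": 0}
    - {"ax": 0,"ay": 0,"az": 0,"dx": 0,"dy": 0,"dz": 0,"claw": 0}
    - {"ax": 0,"ay": 0,"az": 0,"dx": 0,"dy": 0,"dz": 0,"claw": 0}

```text
time_s: 2.9
tcp_pos: [0.5038, 0.1489, 0.0655]
ee_rot: [[0.955, -0.295, 0.002], [-0.295, -0.955, 0.001], [0.001, -0.001, -1.0]]
wrist_force: [-0.7, -0.0, 0.0]
gripper_width: 0.008
gripper_force: 0.0
```

```bash
python3 - <<'E'
from h import *
c=snap('side','s1');print(sense()['tcp_pos'])
cv2.imwrite('pics/s1c.png',cv2.resize(c['frame'][160:280,210:370],None,fx=5,fy=5,interpolation=cv2.INTER_CUBIC))
E
```

```text
[0.50398327 0.14893317 0.06579627]
```

View pics/s1c.png

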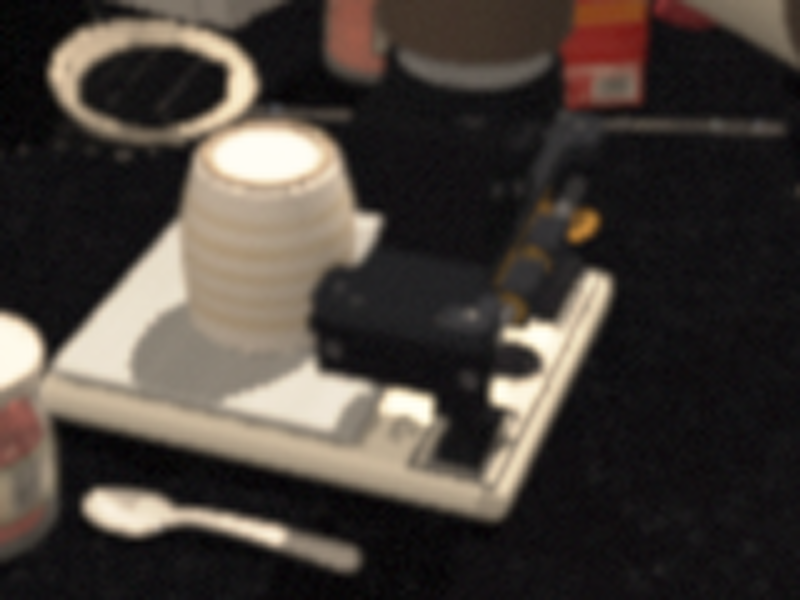

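The fingertips at (470,440) are right above the unit rocker, and the gripper body is clear of the mug.

>>> play_rows:
  steps:
    - {"ax": 0,"ay": 0,"az": 0,"dx": 0,"dy": 2,"dz": 8,"claw": 0}
    - {"ax": 0,"ay": 0,"az": 0,"dx": 0,"dy": 0,"dz": 6,"claw": 0}
    - {"ax": 0,"ay": 0,"az": 0,"dx": 0,"dy": 0,"dz": 3,"claw": 0}
    - {"ax": 0,"ay": 0,"az": 0,"dx": 0,"dy": 0,"dz": 2,"claw": 0}
    - {"ax": 0,"ay": 0,"az": 0,"dx": 0,"dy": 0,"dz": 2,"claw": 0}
    - {"ax": 0,"ay": 0,"az": 0,"dx": 0,"dy": 0,"dz": 1,"claw": 0}
    - {"ax": 0,"ay": 0,"az": 0,"dx": 0,"dy": 0,"dz": 0,"claw": 0}
    - {"ax": 0,"ay": 0,"az": 0,"dx": 0,"dy": 0,"dz": 0,"claw": 0}

```text
time_s: 3.75
tcp_pos: [0.5025, 0.1461, 0.0425]
ee_rot: [[0.955, -0.296, -0.0], [-0.296, -0.955, -0.0], [-0.0, 0.0, -1.0]]
wrist_force: [-0.1, 0.8, 0.7]
gripper_width: 0.005
gripper_force: 0.1
```

>>> play_rows:
  steps:
    - {"ax": 0,"ay": 0,"az": 0,"dx": 0,"dy": 0,"dz": 1,"claw": 0}
    - {"ax": 0,"ay": 0,"az": 0,"dx": 0,"dy": 0,"dz": 0,"claw": 0}
    - {"ax": 0,"ay": 0,"az": 0,"dx": 0,"dy": 0,"dz": 0,"claw": 0}

```text
time_s: 4.05
tcp_pos: [0.5026, 0.1461, 0.0416]
ee_rot: [[0.955, -0.296, -0.0], [-0.296, -0.955, -0.0], [-0.0, 0.0, -1.0]]
wrist_force: [0.5, -0.7, 1.7]
gripper_width: 0.007
gripper_force: 0.7
```

>>> play_rows:
  steps:
    - {"ax": 0,"ay": 0,"az": 0,"dx": 0,"dy": 0,"dz": 0.5,"claw": 0}
    - {"ax": 0,"ay": 0,"az": 0,"dx": 0,"dy": 0,"dz": 0,"claw": 0}
    - {"ax": 0,"ay": 0,"az": 0,"dx": 0,"dy": 0,"dz": 0,"claw": 0}

```text
time_s: 4.35
tcp_pos: [0.5026, 0.1461, 0.0411]
ee_rot: [[0.955, -0.296, -0.0], [-0.296, -0.955, -0.0], [-0.0, 0.0, -1.0]]
wrist_force: [-0.2, -0.8, 2.9]
gripper_width: 0.004
gripper_force: 1.3
```

>>> play_rows:
  steps:
    - {"ax": 0,"ay": 0,"az": 0,"dx": 0,"dy": 0,"dz": -6,"claw": 0}
    - {"ax": 0,"ay": 0,"az": 0,"dx": 0,"dy": 0,"dz": -20,"claw": 0}
    - {"ax": 0,"ay": 0,"az": 0,"dx": 0,"dy": 20,"dz": 0,"claw": 0}
    - {"ax": 0,"ay": 0,"az": 0,"dx": 0,"dy": 25,"dz": 0,"claw": 0}
    - {"ax": 0,"ay": 0,"az": 0,"dx": 0,"dy": 25,"dz": 0,"claw": 0}
    - {"ax": 0,"ay": 0,"az": 0,"dx": 0,"dy": 12,"dz": 0,"claw": 0}
    - {"ax": 0,"ay": 0,"az": 0,"dx": 0,"dy": 0,"dz": 0,"claw": 0}
    - {"ax": 0,"ay": 0,"az": 0,"dx": 0,"dy": 0,"dz": 0,"claw": 0}

```text
time_s: 5.15
tcp_pos: [0.4788, 0.068, 0.0671]
ee_rot: [[0.955, -0.297, 0.001], [-0.297, -0.955, 0.0], [0.001, -0.001, -1.0]]
wrist_force: [-0.6, 1.4, -0.6]
gripper_width: 0.003
gripper_force: 0.0
```

```bash
python3 - <<'E'
from h import *
c=snap('side','s2');p=sense()['tcp_pos'];print(p)
cv2.imwrite('pics/s2c.png',cv2.resize(c['frame'][180:270,250:350],None,fx=6,fy=6,interpolation=cv2.INTER_CUBIC))
d=np.array(p[:2])-[.479,.0675];print('x',d@[.955,-.296],'y',d@[.296,.955])
E
```

```text
[0.4790138  0.06839643 0.06712368]
x -0.0002521599870591437 y 0.000860174278691845
```

View pics/s2c.png

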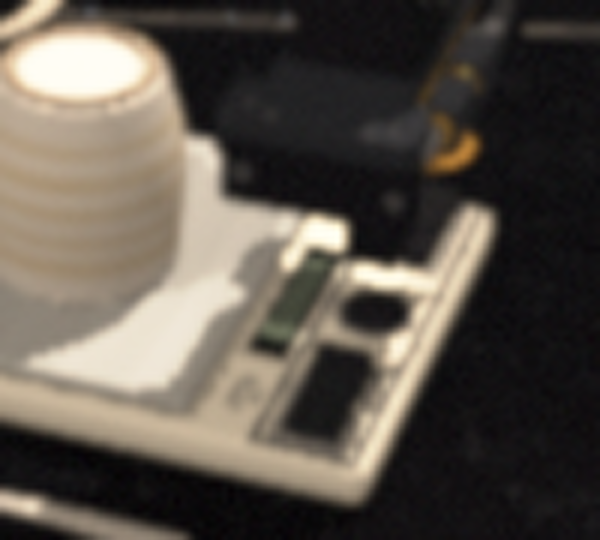

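The unit rocker's outer end now lies level at (320,400). The fingers hover above the tare key at (375,310).

>>> play_rows:
  steps:
    - {"ax": 0,"ay": 0,"az": 0,"dx": 0,"dy": 0,"dz": 12,"claw": 0}
    - {"ax": 0,"ay": 0,"az": 0,"dx": 0,"dy": 0,"dz": 8,"claw": 0}
    - {"ax": 0,"ay": 0,"az": 0,"dx": 0,"dy": 0,"dz": 3,"claw": 0}
    - {"ax": 0,"ay": 0,"az": 0,"dx": 0,"dy": 0,"dz": 2,"claw": 0}
    - {"ax": 0,"ay": 0,"az": 0,"dx": 0,"dy": 0,"dz": 2,"claw": 0}
    - {"ax": 0,"ay": 0,"az": 0,"dx": 0,"dy": 0,"dz": 2,"claw": 0}
    - {"ax": 0,"ay": 0,"az": 0,"dx": 0,"dy": 0,"dz": 1,"claw": 0}
    - {"ax": 0,"ay": 0,"az": 0,"dx": 0,"dy": 0,"dz": 0,"claw": 0}
    - {"ax": 0,"ay": 0,"az": 0,"dx": 0,"dy": 0,"dz": 0,"claw": 0}

```text
time_s: 6.1
tcp_pos: [0.4785, 0.068, 0.0374]
ee_rot: [[0.955, -0.296, 0.0], [-0.296, -0.955, 0.0], [0.0, -0.0, -1.0]]
wrist_force: [-2.4, 1.4, 4.2]
gripper_width: 0.003
gripper_force: 2.0
```

>>> play_rows:
  steps:
    - {"ax": 0,"ay": 0,"az": 0,"dx": 0,"dy": 0,"dz": 1,"claw": 0}
    - {"ax": 0,"ay": 0,"az": 0,"dx": 0,"dy": 0,"dz": 0.5,"claw": 0}
    - {"ax": 0,"ay": 0,"az": 0,"dx": 0,"dy": 0,"dz": 0,"claw": 0}

```text
time_s: 6.4
tcp_pos: [0.4785, 0.068, 0.0361]
ee_rot: [[0.955, -0.296, 0.0], [-0.296, -0.955, 0.0], [0.0, -0.0, -1.0]]
wrist_force: [-3.3, 2.6, 7.0]
gripper_width: 0.004
gripper_force: 4.0
```

Fully down. I'll lift and go to the timer end, 83 mm along tool +y.

>>> play_rows:
  steps:
    - {"ax": 0,"ay": 0,"az": 0,"dx": 0,"dy": 0,"dz": -6,"claw": 0}
    - {"ax": 0,"ay": 0,"az": 0,"dx": 0,"dy": 0,"dz": -12,"claw": 0}
    - {"ax": 0,"ay": 0,"az": 0,"dx": 0,"dy": 0,"dz": -12,"claw": 0}
    - {"ax": 0,"ay": 0,"az": 0,"dx": 0,"dy": 20,"dz": 0,"claw": 0}
    - {"ax": 0,"ay": 0,"az": 0,"dx": 0,"dy": 25,"dz": 0,"claw": 0}
    - {"ax": 0,"ay": 0,"az": 0,"dx": 0,"dy": 25,"dz": 0,"claw": 0}
    - {"ax": 0,"ay": 0,"az": 0,"dx": 0,"dy": 14,"dz": 0,"claw": 0}
    - {"ax": 0,"ay": 0,"az": 0,"dx": 0,"dy": 0,"dz": 0,"claw": 0}
    - {"ax": 0,"ay": 0,"az": 0,"dx": 0,"dy": 0,"dz": 0,"claw": 0}

```text
time_s: 7.3
tcp_pos: [0.4541, -0.0123, 0.0657]
ee_rot: [[0.955, -0.297, 0.001], [-0.297, -0.955, 0.0], [0.001, -0.0, -1.0]]
wrist_force: [0.7, -0.1, -0.3]
gripper_width: 0.002
gripper_force: 0.0
```

```bash
python3 - <<'E'
from h import *
c=snap('side','s3');p=sense()['tcp_pos'];print(p)
cv2.imwrite('pics/s3c.png',cv2.resize(c['frame'][180:270,250:350],None,fx=6,fy=6,interpolation=cv2.INTER_CUBIC))
d=np.array(p[:2])-[.479,.0675];print('x',d@[.955,-.296],'y',d@[.296,.955])
E
```

```text
[ 0.45420609 -0.01198298  0.06567652]
x -0.00015122482628079892 y -0.08324524572408605
```

View pics/s3c.png

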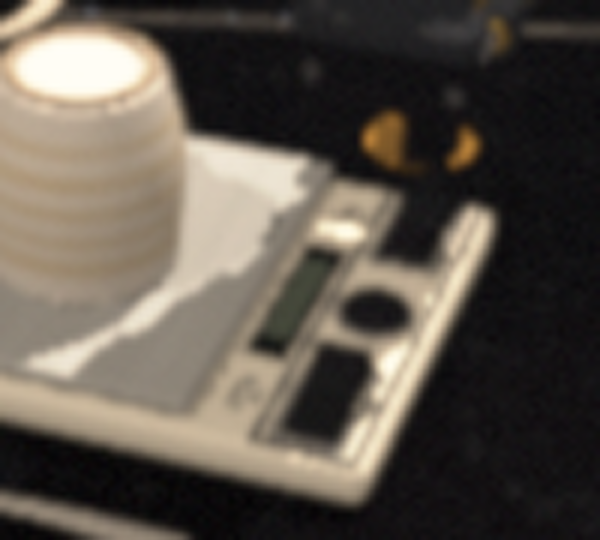

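The scale hasn't moved, the tare key is up, and the finger is above the timer's right end at (430,185).

>>> play_rows:
  steps:
    - {"ax": 0,"ay": 0,"az": 0,"dx": 0,"dy": 0,"dz": 8,"claw": 0}
    - {"ax": 0,"ay": 0,"az": 0,"dx": 0,"dy": 0,"dz": 6,"claw": 0}
    - {"ax": 0,"ay": 0,"az": 0,"dx": 0,"dy": 0,"dz": 3,"claw": 0}
    - {"ax": 0,"ay": 0,"az": 0,"dx": 0,"dy": 0,"dz": 2,"claw": 0}
    - {"ax": 0,"ay": 0,"az": 0,"dx": 0,"dy": 0,"dz": 2,"claw": 0}
    - {"ax": 0,"ay": 0,"az": 0,"dx": 0,"dy": 0,"dz": 2,"claw": 0}
    - {"ax": 0,"ay": 0,"az": 0,"dx": 0,"dy": 0,"dz": 0.7,"claw": 0}
    - {"ax": 0,"ay": 0,"az": 0,"dx": 0,"dy": 0,"dz": 0,"claw": 0}
    - {"ax": 0,"ay": 0,"az": 0,"dx": 0,"dy": 0,"dz": 0,"claw": 0}

```text
time_s: 8.25
tcp_pos: [0.4535, -0.0123, 0.0419]
ee_rot: [[0.955, -0.296, 0.0], [-0.296, -0.955, 0.0], [0.0, -0.0, -1.0]]
wrist_force: [0.1, -1.1, 0.5]
gripper_width: 0.004
gripper_force: 0.4
```

>>> play_rows:
  steps:
    - {"ax": 0,"ay": 0,"az": 0,"dx": 0,"dy": 0,"dz": 0.8,"claw": 0}
    - {"ax": 0,"ay": 0,"az": 0,"dx": 0,"dy": 0,"dz": 0,"claw": 0}
    - {"ax": 0,"ay": 0,"az": 0,"dx": 0,"dy": 0,"dz": 0,"claw": 0}

```text
time_s: 8.55
tcp_pos: [0.4536, -0.0123, 0.0412]
ee_rot: [[0.955, -0.296, 0.0], [-0.296, -0.955, 0.0], [0.0, -0.0, -1.0]]
wrist_force: [-1.4, 0.1, 2.6]
gripper_width: 0.003
gripper_force: 1.3
```

Same height and force as the first rocker. I'll lift, back off toward the robot and check from above.

>>> play_rows:
  steps:
    - {"ax": 0,"ay": 0,"az": 0,"dx": 0,"dy": 0,"dz": -6,"claw": 0}
    - {"ax": 0,"ay": 0,"az": 0,"dx": 0,"dy": 0,"dz": -20,"claw": 0}
    - {"ax": 0,"ay": 0,"az": 0,"dx": 0,"dy": 0,"dz": -30,"claw": 0}
    - {"ax": 0,"ay": 0,"az": 0,"dx": 0,"dy": 0,"dz": -40,"claw": 0}
    - {"ax": 0,"ay": 0,"az": 0,"dx": 0,"dy": 0,"dz": -40,"claw": 0}
    - {"ax": 0,"ay": 0,"az": 0,"dx": 0,"dy": 0,"dz": -30,"claw": 0}
    - {"ax": 0,"ay": 0,"az": 0,"dx": -20,"dy": 25,"dz": -10,"claw": 0}
    - {"ax": 0,"ay": 0,"az": 0,"dx": -20,"dy": 30,"dz": 0,"claw": 0}
    - {"ax": 0,"ay": 0,"az": 0,"dx": 0,"dy": 30,"dz": 0,"claw": 0}
    - {"ax": 0,"ay": 0,"az": 0,"dx": 0,"dy": 30,"dz": 0,"claw": 0}
    - {"ax": 0,"ay": 0,"az": 0,"dx": 0,"dy": 30,"dz": 0,"claw": 0}
    - {"ax": 0,"ay": 0,"az": 0,"dx": 0,"dy": 0,"dz": 0,"claw": 0}
    - {"ax": 0,"ay": 0,"az": 0,"dx": 0,"dy": 0,"dz": 0,"claw": 0}
    - {"ax": 0,"ay": 0,"az": 0,"dx": 0,"dy": 0,"dz": 0,"claw": 0}

```text
time_s: 9.95
tcp_pos: [0.3726, -0.1386, 0.2172]
ee_rot: [[0.955, -0.296, 0.001], [-0.296, -0.955, 0.0], [0.001, -0.0, -1.0]]
wrist_force: [1.3, 0.7, -0.8]
gripper_width: 0.003
gripper_force: 0.0
```

```bash
python3 - <<'E'
from h import *
c=snap('top','t4');s=snap('side','s4')
a=cv2.resize(c['frame'][205:270,205:305],None,fx=6,fy=6,interpolation=cv2.INTER_CUBIC)[:290*2//2+100]
b=cv2.resize(s['frame'][205:260,270:350],None,fx=5,fy=4,interpolation=cv2.INTER_CUBIC)
b=cv2.copyMakeBorder(b,0,0,0,a.shape[1]-b.shape[1],cv2.BORDER_CONSTANT)
cv2.imwrite('pics/c4.png',np.vstack([a[:370],b]))
E
```

```text
(no output)
```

View pics/c4.png

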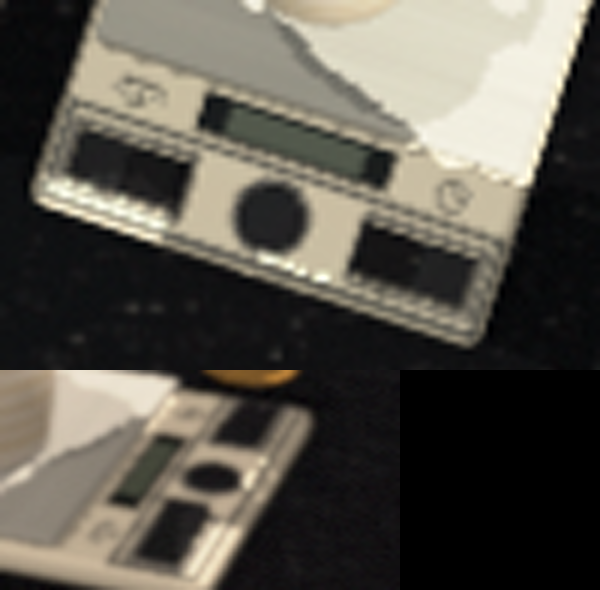

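The arm shades the strip. Both rockers look alike, and the scale is unmoved. I'll check the tilt from the depth data.

```bash
python3 - <<'E'
from h import *
c0=pickle.load(open('pics/top0.pkl','rb'))
Z=[c0['range_z']]; 
A=np.median([capture('top')['range_z'] for _ in range(5)],0)
for n,o in(('L',65),('R',-65)):
    for e in(-17,-10,10,17):
        p=np.array([.479,.0675,.03])+(o+e)/1e3*np.array([.296,.955,0])
        q=np.array(c0['rotation']).T@(p-np.array(c0['xyz'])); u=int(round(q[0]/q[2]*c0['fx']+c0['cx']));v=int(round(q[1]/q[2]*c0['fy']+c0['cy']))
        s=np.s_[v-1:v+2,u-1:u+2]; print(n,e,(1e3*(np.median(A[s])-np.median(c0['range_z'][s]))).round(1))
E
```

```text
L -17 -7.6
L -10 -3.7
L 10 5.7
L 17 6.2
R -17 5.3
R -10 5.4
R 10 -3.3
R 17 -7.5
```

Both raised ends dropped by about 6 mm and the opposite ends rose by about 7 mm, so both rockers are tipped over.

```bash
python3 -c "
from station import *
print(finish_job())"
```

```text
the job is handed in; nothing more can be done
None
```

I handed the job in with the unit rocker tipped, the tare key pressed and released, then the timer rocker tipped. Depth images confirm both tilts, and neither the scale nor the mug was disturbed; no verdict came back.

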